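Wedge the rocking die chest

ROBOT

A 6-joint arm with a two-finger parallel gripper is mounted at the origin on the work surface. World frame = base frame: x ahead of the robot, y to its left, z up, the work surface at z = 0. Lengths are in m, angles in degrees, forces in N, time in s.
With the tool pointing down it reaches from about 0.3 to 0.75 m from the base axis. Payload 8.5 kg.
Tool frame: the origin (TCP) lies midway between the tips of the shut fingers; the grasp point (between the pads) lies 19 mm behind it (env.grip_depth is the distance from the TCP to the grasp point, in m); x points along the fingers, y is the direction in which the jaws open and shut, and the axes are right-handed (so a half turn about x gives the same grasp; the last joint's range is limited). The gripper opens to 85 mm and grips with 20 to 120 N. Pads are 22 mm wide; open, the fingers measure 114 mm over their backs; the gripper's body (76 mm by 85 mm) begins 54 mm behind the grasp point. The pads swing forward as they close: fully open they stand 13 mm farther back than shut.
Start: joints at [62.836, 21.807, 74.336, -0, 83.858, -12.336], TCP at [0.141, 0.532, 0.231] pointing down, gripper open.
Joint ranges: [-178.18, 178.18], [-50.72, 133.34], [12.68, 142.11], [-81.47, 261.47], [9.98, 163.14], [-165.26, 165.26]. Speed limits (degrees/s): [136.94, 136.94, 180, 180, 180, 180].

INTERFACE

Orientations are given as a 3x3 rotation matrix whose columns are the frame's x, y, z axes.
In Python, from rig import env gives the robot as it stands.
- The arm moves only by the tool play_rows, never from a script. Its arguments are lists of equal length, an entry for each row: "travel": the shift along the world's x, y, z in cm, a list of three; "rotation": the turn, a rotation vector about the world's x, y, z in rad, a list of three; "claw": the finger opening in cm, from 0 to 8.54. A call has 1 to 12 rows; each row shifts and turns the pose as measured when the row begins; what a row does not reach is not made up. A row lasts 1/12 s, in which the tool goes at most 41.7 mm and 7.16 degrees, less where a joint would pass 70% of its speed; a pose out of reach is approached as far as the arm can. A call is refused whole if a number of a shift passes 4.17 or a number of a turn 0.125, either way. A call with a gripper value outside its range is refused whole. The fingers move at their own pace and stop on an object; "squeeze" is the grip in N (left out, the last holds). Time passes only in rows, so rows that do not move let the fingers close. It gives the time, the measured TCP pose, the force and the opening at its end, in the units of the state.
- env.observe(): the state, without advancing time (a new reading comes with each control period).
- env.get_image(name): name is "scene" or "top" or "wrist"; returns the picture (480x640x3 uint8, red, green, blue); there is no depth.
- env.camera_info(name): a dict with "vertical_fov" (degrees; the focal length in pixels is half the picture's height over the tangent of half this angle, whatever the lens; pixels are square), "cx", "cy" (the principal point, pixels), "eye" and "rotation" of the camera in the world. Camera axes: x right, y down, z forward; pixel columns grow to the right and rows downward; lengths in m; the calibration is good to about 2 mm. A picture is of the moment at which its call begins: read the wrist's pose just before it. camera_info takes no time and is no camera call; for the wrist camera it gives the pose at the moment of the call.
- env.close_job(): hands the job in, once; it reports no verdict.
The state is a dict: "time_s": time; "q": joint angles; "qvel": joint speeds; "joint_efforts": joint torques, N m; "position": TCP position; "tool_rot": TCP orientation; "ft_force": force on the tool from outside, world axes, zero at the start; "wrist_torque": the same for the moment, N m; "grip_width": finger opening in m.
Only numpy, scipy, OpenCV 4.12 (cv2) and the standard library are available. Lean on these libraries where they do the work, as an engineer would, in place of code of your own. Each camera call takes 0.05 s, during which the arm holds its last target.

TASK

The steel die chest on the bench rocks because its front right foot is too short. Without gripping or lifting anything, push the loose wooden wedge along the bench, thin end first from the chest's right-hand side, under that foot until it is snug and the chest no longer rocks; do not shove the chest away or knock the other things about. Test it by pressing down with the fingertips, with about 15 N, on the steel corner plate right above that foot, and finish while still holding that press, the chest standing level and firm on the wedge.

Things in the scene. Friction and masses are not known exactly. Their poses are not given: they have to be found in the camera images.
- chest: Grey steel chest, two drawers, 200 mm (x) by 240 mm (y), underside 30 mm and top 90 mm above the bench, about 4 kg, loose; low handle to 111 mm high across the middle of its top. Origin: on the bench plane under its centre. -x side: drawer front, towards the robot; -y side: right-hand side. Domed rubber feet 28 mm across at (+-80, +-100) mm; the front right one, at (-80, -100) mm, is short.
- foot: The short front right foot, a 28 mm rubber dome, rigid on the chest. Origin: its lowest point, on its centre line, 6 to 11 mm above the bench before the work (differs each time; readings are too coarse to set the wedge by, so feel for it). Pressed with 5 to 10 N above it, the unwedged chest tips until this foot meets the bench; let go, it tips back.
- plate: Bare steel corner plate, 60 by 60 by 5 mm, fixed flat on the chest's top at the front right corner, over the short foot, its centre at (-70, -90) mm in the chest's frame (three like it are on the other corners). Origin: centre of its underside, 90 mm above the bench.
- plate_top (a point): Centre of the corner plate's upper face, 95 mm above the bench: the place to press.
- wedge: Hardwood wedge loose on the bench right of the chest, 130 g, 60 mm wide (x), 170 mm long (y), 28 mm thick at its -y end, tapering evenly to 3 mm at +y, which points roughly at the short foot. Origin: centre of its underside. Slides with about 1 N; resists firmly (over 10 N) when snug, its thin end 20 to 55 mm past the foot's centre. A thrust of 8 to 12 N sets it and does not move the chest.
- wedge_tip (a point): Middle of the wedge's thin end, on its underside.
- wedge_back (a point): Middle of the wedge's upright thick end face (60 mm wide, 28 mm high), 14 mm above the bench: the face to push, best with two fingertips side by side.
- packing: Flat wooden packing block, 50 by 90 by 18 mm, not tapered: a bystander. Origin: centre of its underside.
- coupling: Steel pipe coupling, 48 mm across, 42 mm high: a bystander. Origin: centre of its underside.
- locknut: Brass lock nut, 46 mm across, 12 mm high: a bystander. Origin: centre of its underside.
- tin: Plain metal tin, 72 mm across, 90 mm high: a bystander. Origin: centre of its underside.
- hammer: Hammer lying on the bench: a bystander. Origin: below its middle.
- wrench: Steel wrench lying on the bench: a bystander. Origin: below its middle.
- nipple: Upright piece of copper pipe, 34 mm across, 80 mm high: a bystander. Origin: centre of its underside.
There are look-alikes about, which are no part of the job. What is shaped like the wedge but yellow is not meant.

How it is judged (in metres and radians):
On the way:
1. the wedge's thin end has passed under the short foot (y of wedge_tip in the frame of chest above -0.095 m and horizontal distance between wedge and foot below 0.09 m), for 0.1 s.
At the end, for the whole second after the job is handed in: Fingertips press the front right corner plate with 10 to 40 N and are off the wedge; the wedge lies flat on the bench and carries over 2 N of the short foot; the chest is level (0.014 rad, plate top 93 to 97.5 mm high), at rest and within 30 mm of its start (contact force between the fingers and plate between 10 and 40 N and contact force between wedge and foot above 2 N and contact force between the fingers and wedge below 0.5 N and angle between chest's own z axis and vertical below 0.014 rad and height (world z) of plate_top between 0.093 and 0.0975 m and distance of chest from where it was at the start of the episode below 0.03 m and height (world z) of wedge below 0.006 m and angle between wedge's own z axis and vertical below 0.06 rad and linear speed of each of chest, wedge below 0.01 m/s); the arm keeps its last pose, push and grip.
It fails at once if the wedge is lifted or tipped up off the bench (height (world z) of wedge above 0.012 m or angle between wedge's own z axis and vertical above 0.2 rad).
It fails at once if the chest is lifted or shoved away (height (world z) of chest above 0.015 m or distance of chest from where it was at the start of the episode above 0.04 m).
It fails at once if another thing on the bench is knocked about (distance of any of packing, coupling, locknut, tin, hammer, wrench, nipple from where it was at the start of the episode above 0.03 m).
It also fails if it takes over 58 s, if anything falls off the work surface, if the arm or the gripper's body presses on something with over 40 N, if the wrist force passes 120 N, or if a joint passes its speed limit or range.

## Working session

There is one attempt and no reset: what is moved stays moved. The work goes in short steps, Python scripts to look and compute and a tool call to move; the robot and the scene stay as the last step left them, time stands still between calls to the robot, and variables do not carry over. Pictures are saved under pics/ and viewed, and the job is handed in when it is done.

Besides the shell and the picture viewer there is one more tool, called in YAML: its name, and indented under it one key for each argument. play_rows: Moves the arm, as the interface text tells. Its arguments: {"type":"object","properties":{"travel":{"type":"array","items":{"type":"array","items":{"type":"number"}}},"rotation":{"type":"array","items":{"type":"array","items":{"type":"number"}}},"claw":{"type":"array","items":{"type":"number"}},"squeeze":{"type":"number"}},"required":["travel","rotation","claw"]}

```bash
ls; mkdir -p pics; python3 - <<'E'
from rig import env
import cv2
for n in("scene","top"):
    im=env.get_image(n); cv2.imwrite(f"pics/{n}0.png",im[:,:,::-1]); 
    i=env.camera_info(n); print(n,i)
print(env.observe())
E
```

```text
pics
scene {'vertical_fov': 52.83656369548593, 'cx': 326.1097568637952, 'cy': 241.0247701418027, 'eye': array([1.60119173, 0.48548603, 0.93887703]), 'rotation': array([[-0.44466818,  0.53286968, -0.71994453],
       [ 0.89540029,  0.2438254 , -0.37256878],
       [-0.02298984, -0.81030802, -0.58555306]])}
top {'vertical_fov': 57.219944635268675, 'cx': 320.04000181059723, 'cy': 236.6469315812377, 'eye': array([ 0.49113725, -0.02666895,  1.13731306]), 'rotation': array([[ 0.02114664, -0.99718066,  0.07199687],
       [-0.99976545, -0.02142829, -0.00314166],
       [ 0.00467558, -0.07191355, -0.99739991]])}
{'time_s': 0.1, 'q': array([ 6.28360781e+01,  2.18373701e+01,  7.43784452e+01,  4.26866569e-04,
        8.38561092e+01, -1.23349354e+01]), 'qvel': array([ 0.00926337, -0.08060751, -0.14279255, -0.14202765,  0.03936319,
        0.05563697]), 'joint_efforts': array([ 3.48807793e-03, -4.49222732e+01, -2.31656563e+01, -1.78521059e-04,
        3.67942193e-03, -2.12566681e-05]), 'position': array([0.1406413 , 0.53145883, 0.23078283]), 'tool_rot': array([[-5.79691062e-04,  2.55935272e-01,  9.66693747e-01],
       [-1.11348074e-03,  9.66693145e-01, -2.55935780e-01],
       [-9.99999212e-01, -1.22475856e-03, -2.75404379e-04]]), 'ft_force': array([-0.35399348, -0.15970314,  0.20472827]), 'wrist_torque': array([-0.00713902, -0.00972169, -0.01892769]), 'grip_width': 0.08551648037970926}
```

View pics/top0.png

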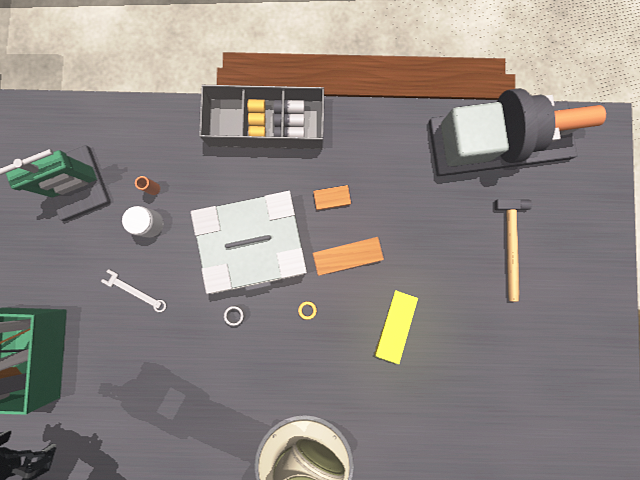

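View pics/scene0.png

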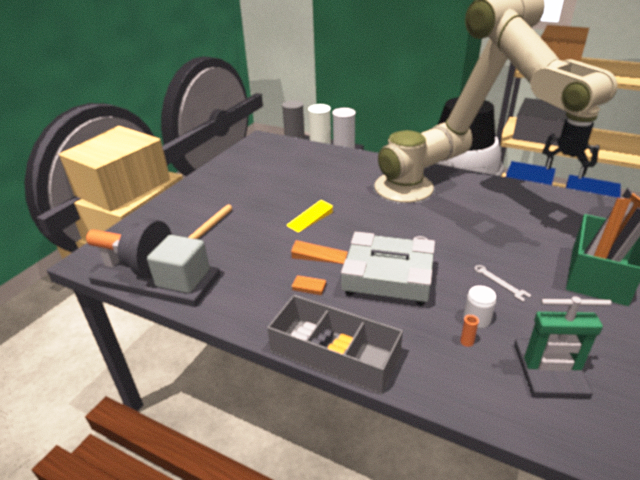

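The target wedge is the orange-brown bar at about (348,256) in the top view. The look-alikes are the yellow wedge (397,327), the packing block (332,197) and the hammer handle (513,255). I'll measure next and take one close crop.

```bash
cat > h.py <<'E'
import numpy as np, cv2
from rig import env
def K(i,h=480):
    f=h/2/np.tan(np.radians(i['vertical_fov']/2)); return f,i['cx'],i['cy']
def ray(i,uv):
    f,cx,cy=K(i); d=np.array([(uv[0]-cx)/f,(uv[1]-cy)/f,1.]); return i['eye'],i['rotation']@d
def onz(i,uv,z):
    e,d=ray(i,uv); return e+d*(z-e[2])/d[2]
def proj(i,p):
    f,cx,cy=K(i); c=i['rotation'].T@(np.asarray(p)-i['eye']); return np.array([cx+f*c[0]/c[2],cy+f*c[1]/c[2]])
E
python3 - <<'E'
from h import *
im=cv2.imread("pics/top0.png"); i=env.camera_info("top")
hsv=cv2.cvtColor(im,cv2.COLOR_BGR2HSV)
m=cv2.inRange(hsv,(5,90,90),(18,255,255))
cs,_=cv2.findContours(m,cv2.RETR_EXTERNAL,cv2.CHAIN_APPROX_NONE)
for c in cs:
    if cv2.contourArea(c)>200:
        r=cv2.minAreaRect(c); b=cv2.boxPoints(r); print(r)
        if 290<r[0][0]<400 and r[0][1]>180: 
            print(b.round(1).tolist()); print([onz(i,p,.014).round(4).tolist() for p in b])
            print(cv2.approxPolyDP(c,3,True).reshape(-1,2).tolist())
m=cv2.inRange(hsv,(0,0,150),(180,60,255)); m[:,:185]=0;m[:180]=0;m[300:]=0;m[:,312:]=0
cs,_=cv2.findContours(m,cv2.RETR_EXTERNAL,cv2.CHAIN_APPROX_NONE)
c=max(cs,key=cv2.contourArea); r=cv2.minAreaRect(c);b=cv2.boxPoints(r);print('chest',r,b.tolist());P=[onz(i,p,.095) for p in b];print(np.round(P,4).tolist(),[np.linalg.norm(P[k]-P[k-1]).round(4) for k in range(4)])
crop=cv2.resize(im[170:340,180:430],None,fx=3.2,fy=3.2,interpolation=cv2.INTER_CUBIC);cv2.imwrite("pics/crop0.png",crop[:540])
s=cv2.imread("pics/scene0.png");cv2.imwrite("pics/crop1.png",cv2.resize(s[180:320,260:450],None,fx=4,fy=4,interpolation=cv2.INTER_CUBIC))
E
```

```text
((347.61767578125, 255.97059631347656), (24.01102638244629, 67.66743469238281), 75.96376037597656)
[[311.8999938964844, 252.5], [377.5, 236.10000610351562], [383.3999938964844, 259.3999938964844], [317.70001220703125, 275.79998779296875]]
[[0.5311, -0.0102, 0.014], [0.5767, -0.1774, 0.014], [0.5175, -0.193, 0.014], [0.4722, -0.0264, 0.014]]
[[378, 238], [314, 252], [318, 275], [383, 259]]
((511.5, 255.0), (92.0, 9.0), 90.0)
((331.78375244140625, 197.20269775390625), (19.727876663208008, 35.34578323364258), 80.53767395019531)
[[312.70001220703125, 190.39999389648438], [347.6000061035156, 184.60000610351562], [350.79998779296875, 204.0], [316.0, 209.8000030517578]]
[[0.6914, -0.0088, 0.014], [0.7086, -0.0985, 0.014], [0.6581, -0.1077, 0.014], [0.6411, -0.0183, 0.014]]
[[347, 185], [313, 191], [316, 208], [349, 204]]
((146.84481811523438, 184.63792419433594), (26.183042526245117, 13.92715072631836), 21.801406860351562)
((579.8522338867188, 117.36711120605469), (20.52181625366211, 51.778785705566406), 82.56858825683594)
((255.92431640625, 117.50228881835938), (37.4676513671875, 17.264802932739258), 88.26429748535156)
((365.57098388671875, 74.77079010009766), (297.3677978515625, 39.7486457824707), 1.2590452432632446)
chest ((247.62619018554688, 242.11512756347656), (85.92874145507812, 103.15969848632812), 78.40782928466797) [[188.46499633789062, 210.39178466796875], [289.5205383300781, 189.66244506835938], [306.7873840332031, 273.8384704589844], [205.73184204101562, 294.56781005859375]]
[[0.6223, 0.2847, 0.095], [0.6775, 0.0454, 0.095], [0.4777, -0.0005, 0.095], [0.4242, 0.2357, 0.095]] [np.float64(0.2041), np.float64(0.2455), np.float64(0.205), np.float64(0.2422)]
```

View pics/crop0.png

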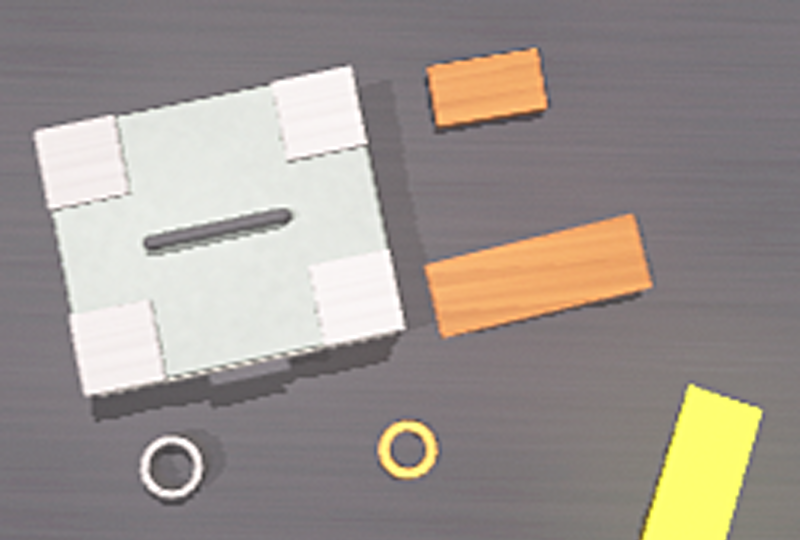

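View pics/crop1.png

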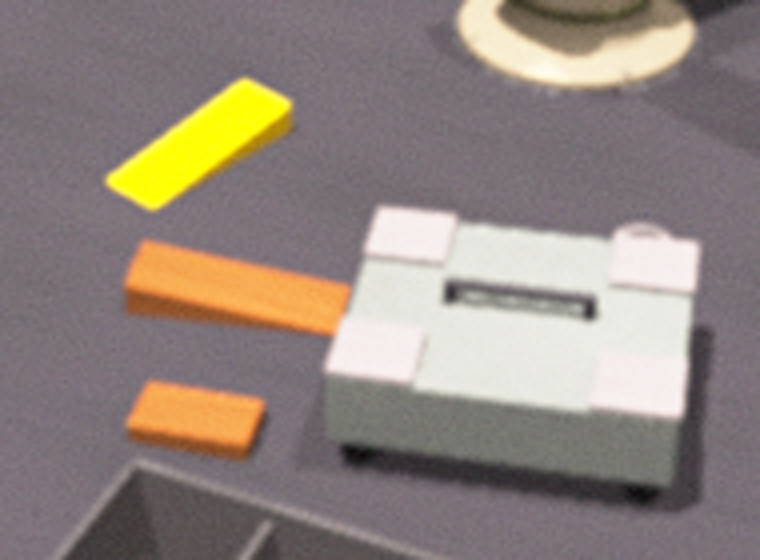

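The crops show a brown wedge with its thin end at about crop0 (433,300), facing the chest, and its thick end at about (643,250). The yellow wedge is the decoy. I'll use the crop corners for geometry.

```bash
python3 - <<'E'
from h import *
i=env.camera_info("top")
g=lambda x,y:(x/3.2+180-.35,y/3.2+170-.35)
C=[onz(i,g(*p),.095)[:2] for p in [(405,329),(86,395),(35,130),(352,66)]] # FR(-,-) FL(-,+) BL(+,+) BR(+,-)
print('sizes',[np.linalg.norm(C[k]-C[k-1]).round(4) for k in range(4)])
cen=np.mean(C,0); yv=(C[1]-C[0]+C[2]-C[3]);yv/=np.linalg.norm(yv); xv=np.array([yv[1],-yv[0]])
print('chest',cen.round(4),'yaw',np.degrees(np.arctan2(xv[1],xv[0])))
T=lambda a,b:cen+a*xv+b*yv
print('foot',T(-.08,-.1).round(4),'plate',T(-.07,-.09).round(4))
t=[onz(i,g(*p),.003)[:2] for p in [(425,265),(441,337)]]; b=[onz(i,g(*p),.028)[:2] for p in [(633,214),(652,287)]]
print('wedge w',np.linalg.norm(t[0]-t[1]),np.linalg.norm(b[0]-b[1]))
tip=np.mean(t,0);bk=np.mean(b,0);d=tip-bk;L=np.linalg.norm(d);d/=L
print('tip',tip.round(4),'back',bk.round(4),'L',L,'dir deg',np.degrees(np.arctan2(d[1],d[0])),'chest y dir',np.degrees(np.arctan2(yv[1],yv[0])))
for n,p in(('tip',tip),('back',bk)): print(n,'in chest',((p-cen)@xv).round(4),((p-cen)@yv).round(4))
for n,p,z in(('nut',(408,450),.012),('coup',(171,467),.042)): print(n,onz(i,g(*p),z).round(4))
print('yellow',onz(i,g(690,384),.02).round(4))
print('check in scene: ')
E
```

```text
sizes [np.float64(0.2), np.float64(0.2391), np.float64(0.2003), np.float64(0.2406)]
chest [0.5518 0.1399] yaw 12.834626743139168
foot [0.496  0.0246] plate [0.5036 0.0366]
wedge w 0.059213471560182 0.05941258722675912
tip [ 0.503  -0.0186] back [ 0.546  -0.1832] L 0.17006875986876197 dir deg 104.64677039636645 chest y dir 102.83462674313917
tip in chest -0.0829 -0.1437
back in chest -0.0775 -0.3137
nut [ 0.3847 -0.0015  0.012 ]
coup [0.3708 0.1798 0.042 ]
yellow [ 0.4417 -0.223   0.02  ]
check in scene:
```

Sizes all match: chest 200x240, wedge 59x170. The wedge tip is on the foot's line, with its tip at chest-x -83 mm. I'll swing over at height now, turning the jaws crosswise.

play_rows:
  travel:
    - [1.9,-3.5,0]
    - [1.9,-3.5,0]
    - [1.9,-3.5,0]
    - [1.9,-3.5,0]
    - [1.9,-3.5,0]
    - [1.9,-3.5,0]
    - [1.9,-3.5,0]
    - [1.9,-3.5,0]
    - [1.9,-3.5,0]
    - [1.9,-3.5,0]
    - [1.9,-3.5,0]
    - [1.9,-3.5,0]
  rotation:
    - [0,0,-0.08]
    - [0,0,-0.08]
    - [0,0,-0.08]
    - [0,0,-0.08]
    - [0,0,-0.08]
    - [0,0,-0.08]
    - [0,0,-0.08]
    - [0,0,-0.08]
    - [0,0,-0.08]
    - [0,0,-0.08]
    - [0,0,-0.08]
    - [0,0,-0.08]
  claw: [2.5,2.5,2.5,2.5,2.5,2.5,2.5,2.5,2.5,2.5,2.5,2.5]
  squeeze: 40

```text
time_s: 1.1
position: [0.3682, 0.096, 0.2272]
tool_rot: [[-0.005, 0.949, 0.315], [0.001, 0.315, -0.949], [-1.0, -0.005, -0.002]]
ft_force: [1.3, 0.8, -1.3]
grip_width: 0.0249
```

play_rows:
  travel:
    - [1.9,-3.2,0]
    - [1.9,-3.2,0]
    - [1.9,-3.2,0]
    - [1.9,-3.2,0]
    - [1.9,-3.2,0]
    - [1.9,-3.2,0]
    - [1.9,-3.2,0]
    - [1.9,-3.2,0]
    - [1.9,-3.2,0]
    - [1.5,-2.8,0]
    - [0,0,0]
    - [0,0,0]
  rotation:
    - [0,0,-0.007]
    - [0,0,-0.007]
    - [0,0,-0.007]
    - [0,0,-0.007]
    - [0,0,-0.007]
    - [0,0,-0.007]
    - [0,0,-0.007]
    - [0,0,-0.007]
    - [0,0,-0.007]
    - [0,0,0]
    - [0,0,0]
    - [0,0,0]
  claw: [2.5,2.5,2.5,2.5,2.5,2.5,2.5,2.5,2.5,2.5,2.5,2.5]

```text
time_s: 2.1
position: [0.5598, -0.2462, 0.2217]
tool_rot: [[-0.011, 0.972, 0.236], [0.005, 0.236, -0.972], [-1.0, -0.01, -0.007]]
ft_force: [-0.8, 0.7, 0.6]
grip_width: 0.0248
```

play_rows:
  travel:
    - [0,0,-3]
    - [0,0,-3]
    - [0,0,-3]
    - [0,0,-3]
    - [0,0,-2.5]
    - [0,0,-1.5]
    - [0,0,-1]
    - [0,0,0]
  rotation:
    - [-0.005,-0.011,0.015]
    - [0,0,0]
    - [0,0,0]
    - [0,0,0]
    - [0,0,0]
    - [0,0,0]
    - [0,0,0]
    - [0,0,0]
  claw: [2.5,2.5,2.5,2.5,2.5,2.5,2.5,2.5]

```text
time_s: 2.77
position: [0.5565, -0.2397, 0.0457]
tool_rot: [[0.0, 0.967, 0.255], [-0.0, 0.255, -0.967], [-1.0, 0.0, 0.0]]
ft_force: [-0.7, 0.6, -0.2]
grip_width: 0.0248
```

```bash
python3 - <<'E'
from h import *
print(env.observe()['position'],env.observe()['ft_force'])
cv2.imwrite("pics/w1.png",env.get_image("wrist")[:,:,::-1])
E
```

```text
[ 0.55647006 -0.23965746  0.04567749] [-0.7410387   0.56018469 -0.17797323]
```

View pics/w1.png

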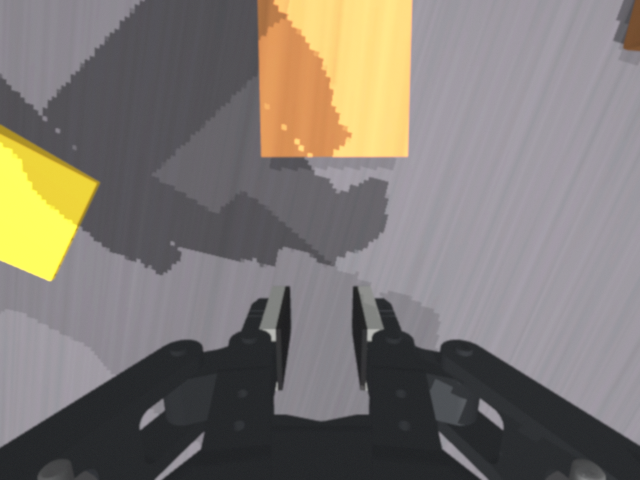

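The wrist view shows the wedge's back edge square to the fingers, from (262,157) to (408,157). The fingers are centred near u=321.

```bash
python3 - <<'E'
from h import *
i=env.camera_info("wrist"); o=env.observe()
p=[onz(i,q,.028) for q in[(262,157),(409,157)]]; m=np.mean(p,0);print(p,m,np.linalg.norm(p[0]-p[1]))
d=m-o['position'];R=o['tool_rot'];print('rel along tool y',d@R[:,1],'along push(-z)',-d@R[:,2])
print(proj(i,o['position']))
E
```

```text
[array([ 0.51850415, -0.18942745,  0.028     ]), array([ 0.57732241, -0.17386939,  0.028     ])] [ 0.54791328 -0.18164842  0.028     ] 0.0608411119780993
rel along tool y 0.006139493517950352 along push(-z) 0.05861909728402692
[320.52632645 306.38352788]
```

play_rows:
  travel:
    - [0.6,0.15,-1.5]
    - [0,0,-1.0]
    - [0,0,-0.6]
    - [0,0,-0.3]
    - [0,0,-0.2]
    - [0,0,0]
  rotation:
    - [0,0,0]
    - [0,0,0]
    - [0,0,0]
    - [0,0,0]
    - [0,0,0]
    - [0,0,0]
  claw: [2.5,2.5,2.5,2.5,2.5,2.5]

```text
time_s: 3.32
position: [0.5641, -0.2379, 0.0144]
tool_rot: [[0.007, 0.966, 0.257], [-0.005, 0.257, -0.966], [-1.0, 0.006, 0.007]]
ft_force: [0.3, -0.3, -0.7]
grip_width: 0.0251
```

play_rows:
  travel:
    - [-0.25,0.95,-0.4]
    - [-0.25,0.95,-0.2]
    - [-0.2,0.7,0]
    - [0,0.2,0]
    - [0,0,0]
  rotation:
    - [-0.003,0.007,0]
    - [0,0,0]
    - [0,0,0]
    - [0,0,0]
    - [0,0,0]
  claw: [2.5,2.5,2.5,2.5,2.5]

```text
time_s: 3.73
position: [0.5563, -0.2067, 0.0093]
tool_rot: [[0.001, 0.966, 0.257], [-0.009, 0.257, -0.966], [-1.0, -0.001, 0.009]]
ft_force: [0.2, -0.6, -0.1]
grip_width: 0.025
```

```bash
python3 - <<'E'
from h import *
o=env.observe();print(o['position'],o['ft_force'],o['tool_rot'].round(3).tolist())
i=env.camera_info("wrist");im=env.get_image("wrist")[:,:,::-1]
cv2.imwrite("pics/w2.png",im)
E
```

```text
[ 0.55633697 -0.20673784  0.0093361 ] [ 0.18547291 -0.58993677 -0.09097723] [[0.001, 0.966, 0.257], [-0.009, 0.257, -0.966], [-1.0, -0.001, 0.009]]
```

View pics/w2.png

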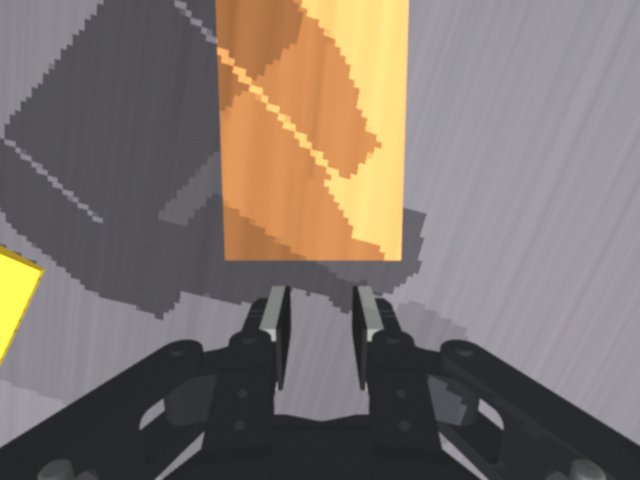

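The wedge's back edge runs from u=225 to 402 at v=261, so it is centred to within about 2.5 mm, with a gap of about 14 mm. I'll push along chest +y.

play_rows:
  travel:
    - [-0.4,0.7,0]
    - [-0.18,0.78,0]
    - [-0.18,0.78,0]
    - [-0.18,0.78,0]
    - [-0.18,0.78,0]
    - [-0.1,0.5,0]
    - [0,0,0]
  rotation:
    - [-0.009,0,0]
    - [0,0,0]
    - [0,0,0]
    - [0,0,0]
    - [0,0,0]
    - [0,0,0]
    - [0,0,0]
  claw: [2.5,2.5,2.5,2.5,2.5,2.5,2.5]

```text
time_s: 4.37
position: [0.543, -0.1595, 0.0098]
tool_rot: [[0.002, 0.966, 0.257], [-0.02, 0.257, -0.966], [-1.0, -0.003, 0.02]]
ft_force: [0.3, -0.2, 0.3]
grip_width: 0.0248
```

```bash
python3 - <<'E'
from h import *
o=env.observe();print(o['position'],o['ft_force'],o['tool_rot'].round(3).tolist())
cv2.imwrite("pics/w3.png",env.get_image("wrist")[:,:,::-1])
cv2.imwrite("pics/t3.png",cv2.resize(env.get_image("top")[170:340,180:430,::-1],None,fx=3.2,fy=3.2,interpolation=cv2.INTER_CUBIC))
E
```

```text
[ 0.54295478 -0.15954899  0.00984158] [ 0.2664369  -0.20465881  0.27539662] [[0.002, 0.966, 0.257], [-0.02, 0.257, -0.966], [-1.0, -0.003, 0.02]]
```

View pics/w3.png

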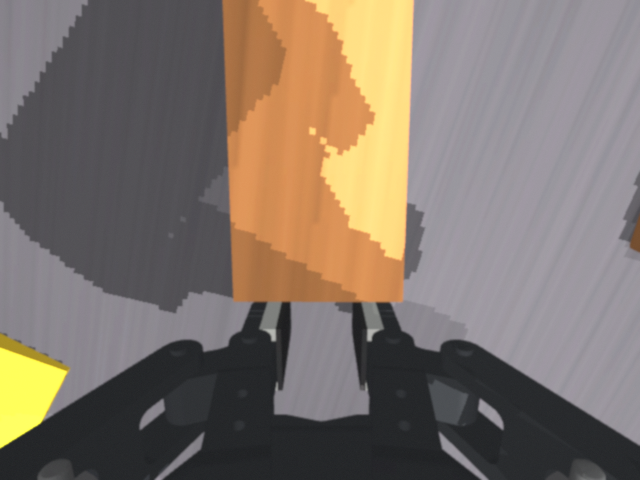

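View pics/t3.png

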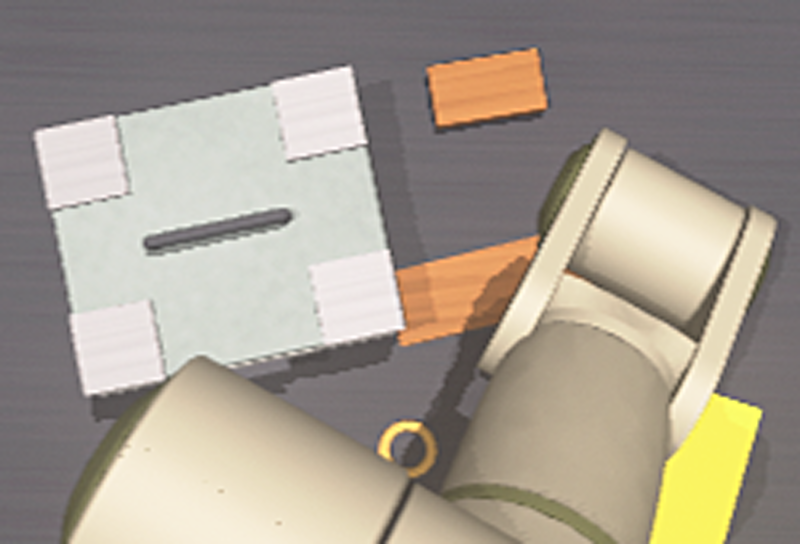

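play_rows:
  travel:
    - [-0.11,0.49,0]
    - [-0.11,0.49,0]
    - [-0.11,0.49,0]
    - [-0.11,0.49,0]
  rotation:
    - [0.02,0.002,0]
    - [0,0,0]
    - [0,0,0]
    - [0,0,0]
  claw: [2.5,2.5,2.5,2.5]

```text
time_s: 4.8
position: [0.5393, -0.1414, 0.01]
tool_rot: [[0.002, 0.967, 0.254], [0.001, 0.254, -0.967], [-1.0, 0.002, -0.0]]
ft_force: [0.8, -1.1, -0.8]
grip_width: 0.0248
```

play_rows:
  travel:
    - [-0.07,0.29,0]
    - [-0.07,0.29,0]
    - [-0.07,0.29,0]
  rotation:
    - [0,0,0]
    - [0,0,0]
    - [0,0,0]
  claw: [2.5,2.5,2.5]

```text
time_s: 5.05
position: [0.5368, -0.1312, 0.01]
tool_rot: [[0.002, 0.967, 0.254], [0.001, 0.254, -0.967], [-1.0, 0.002, -0.0]]
ft_force: [-0.5, -1.0, 0.5]
grip_width: 0.0252
```

play_rows:
  travel:
    - [-0.07,0.29,0]
    - [-0.07,0.29,0]
  rotation:
    - [0,0,0]
    - [0,0,0]
  claw: [2.5,2.5]

```text
time_s: 5.22
position: [0.5353, -0.1247, 0.01]
tool_rot: [[0.002, 0.967, 0.255], [0.001, 0.255, -0.967], [-1.0, 0.002, -0.0]]
ft_force: [-0.2, -0.1, -0.2]
grip_width: 0.0251
```

play_rows:
  travel:
    - [-0.07,0.29,0]
    - [-0.07,0.29,0]
  rotation:
    - [0,0,0]
    - [0,0,0]
  claw: [2.5,2.5]

```text
time_s: 5.38
position: [0.534, -0.1188, 0.0101]
tool_rot: [[0.003, 0.967, 0.255], [-0.001, 0.255, -0.967], [-1.0, 0.003, 0.001]]
ft_force: [1.7, -7.4, -1.1]
grip_width: 0.0252
```

play_rows:
  travel:
    - [0,0,0]
  rotation:
    - [0,0,0]
  claw: [2.5]

```text
time_s: 5.47
position: [0.5341, -0.1185, 0.0102]
tool_rot: [[0.003, 0.967, 0.255], [-0.001, 0.255, -0.967], [-1.0, 0.003, 0.002]]
ft_force: [-0.1, 0.2, -0.2]
grip_width: 0.0251
```

play_rows:
  travel:
    - [-0.02,0.1,0]
  rotation:
    - [0,0,0]
  claw: [2.5]

```text
time_s: 5.55
position: [0.5342, -0.1181, 0.0103]
tool_rot: [[0.004, 0.967, 0.255], [-0.002, 0.255, -0.967], [-1.0, 0.003, 0.003]]
ft_force: [0.7, -8.1, -1.6]
grip_width: 0.025
```

play_rows:
  travel:
    - [-0.02,0.1,0]
  rotation:
    - [0,0,0]
  claw: [2.5]

```text
time_s: 5.63
position: [0.5346, -0.118, 0.0105]
tool_rot: [[0.005, 0.967, 0.256], [-0.004, 0.256, -0.967], [-1.0, 0.004, 0.005]]
ft_force: [1.1, -7.0, -1.0]
grip_width: 0.025
```

play_rows:
  travel:
    - [-0.05,0.14,0]
  rotation:
    - [0.004,0.005,0]
  claw: [2.5]

```text
time_s: 5.72
position: [0.5347, -0.1178, 0.0108]
tool_rot: [[0.002, 0.967, 0.256], [-0.003, 0.256, -0.967], [-1.0, 0.001, 0.003]]
ft_force: [1.0, -8.8, -1.3]
grip_width: 0.0249
```

play_rows:
  travel:
    - [-0.05,0.14,0]
  rotation:
    - [0,0,0]
  claw: [2.5]

```text
time_s: 5.8
position: [0.5348, -0.1178, 0.011]
tool_rot: [[0.003, 0.967, 0.257], [-0.005, 0.257, -0.967], [-1.0, 0.002, 0.006]]
ft_force: [0.3, -8.7, -1.3]
grip_width: 0.0252
```

play_rows:
  travel:
    - [-0.05,0.14,0]
  rotation:
    - [0,0,0]
  claw: [2.5]

```text
time_s: 5.88
position: [0.5349, -0.1177, 0.0112]
tool_rot: [[0.005, 0.966, 0.257], [-0.008, 0.257, -0.966], [-1.0, 0.003, 0.009]]
ft_force: [0.4, -7.0, -1.4]
grip_width: 0.0253
```

play_rows:
  travel:
    - [-0.06,0.19,-0.02]
  rotation:
    - [0.006,0.004,0]
  claw: [2.5]

```text
time_s: 5.97
position: [0.5352, -0.1174, 0.0113]
tool_rot: [[0.003, 0.966, 0.257], [-0.005, 0.257, -0.966], [-1.0, 0.002, 0.005]]
ft_force: [1.2, -11.6, -1.5]
grip_width: 0.0249
```

play_rows:
  travel:
    - [-0.06,0.19,-0.02]
  rotation:
    - [0,0,0]
  claw: [2.5]

```text
time_s: 6.05
position: [0.5355, -0.1173, 0.0115]
tool_rot: [[0.005, 0.966, 0.257], [-0.008, 0.257, -0.966], [-1.0, 0.003, 0.009]]
ft_force: [1.6, -9.6, -1.4]
grip_width: 0.0249
```

```bash
python3 - <<'E'
from h import *
o=env.observe();print(o['position'],o['ft_force'])
t=env.get_image("top")[:,:,::-1];cv2.imwrite("pics/t4f.png",t)
cv2.imwrite("pics/t4.png",cv2.resize(t[170:340,180:430],None,fx=3.2,fy=3.2,interpolation=cv2.INTER_CUBIC))
s=env.get_image("scene")[:,:,::-1];cv2.imwrite("pics/s4.png",cv2.resize(s[180:320,260:450],None,fx=4,fy=4,interpolation=cv2.INTER_CUBIC))
E
```

```text
[ 0.53545906 -0.11734284  0.01150062] [ 1.61805145 -9.60931228 -1.43308763]
```

View pics/t4.png

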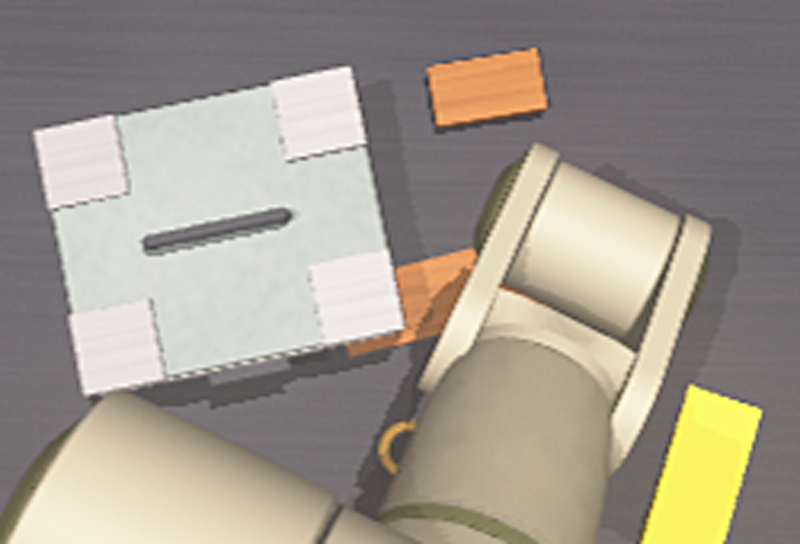

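View pics/s4.png

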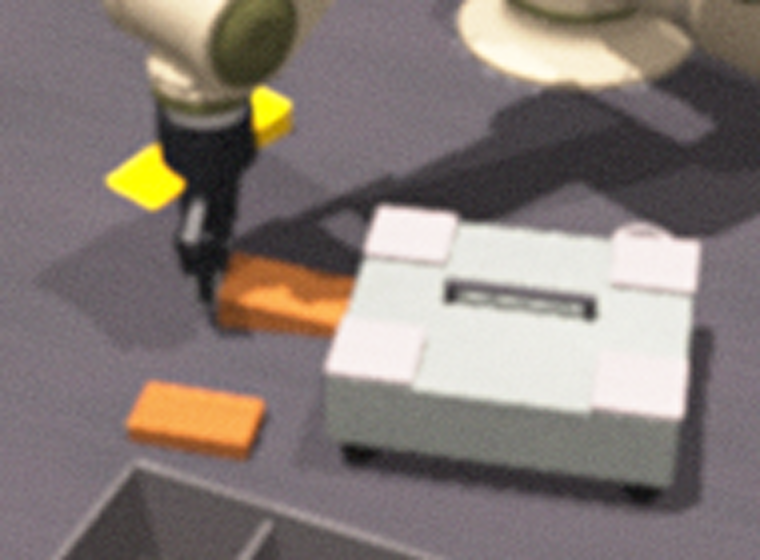

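The top and scene crops show the chest where it started. The wedge is under the front right corner, and it held firm with about 0.1 mm of creep at 10–12 N. I'll back off, then rise and close the fingers.

play_rows:
  travel:
    - [0.25,-0.95,0]
    - [0.4,-1.5,0]
    - [0.4,-1.5,0.5]
    - [0,0,3]
    - [0,0,3.5]
    - [0,0,3.5]
    - [0,0,3]
    - [0,0,2]
    - [0,0,0]
  rotation:
    - [0,0,0]
    - [0,0,0]
    - [0,0,0]
    - [0,0,0]
    - [0,0,0]
    - [0,0,0]
    - [0,0,0]
    - [0,0,0]
    - [0,0,0]
  claw: [2.5,2.5,2.5,2.5,0,0,0,0,0]

```text
time_s: 6.9
position: [0.5448, -0.1643, 0.1718]
tool_rot: [[-0.001, 0.967, 0.253], [-0.0, 0.253, -0.967], [-1.0, -0.001, -0.0]]
ft_force: [1.3, 0.5, -0.2]
grip_width: -0.0
```

```bash
python3 - <<'E'
from h import *
o=env.observe();print(o['position'],o['ft_force'],o['grip_width'],o['tool_rot'].round(3).tolist())
i=env.camera_info("top")
cv2.imwrite("pics/w5.png",env.get_image("wrist")[:,:,::-1])
t=env.get_image("top")[:,:,::-1]
cv2.imwrite("pics/t5.png",cv2.resize(t[170:340,180:430],None,fx=3.2,fy=3.2,interpolation=cv2.INTER_CUBIC))
E
```

```text
[ 0.54482501 -0.16433713  0.17178911] [ 1.25364902  0.45057693 -0.17064804] -4.348540083030475e-05 [[-0.001, 0.967, 0.253], [-0.0, 0.253, -0.967], [-1.0, -0.001, -0.0]]
```

View pics/w5.png

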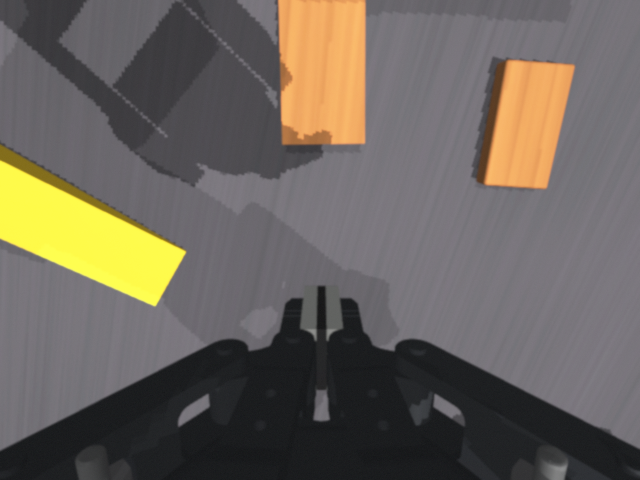

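View pics/t5.png

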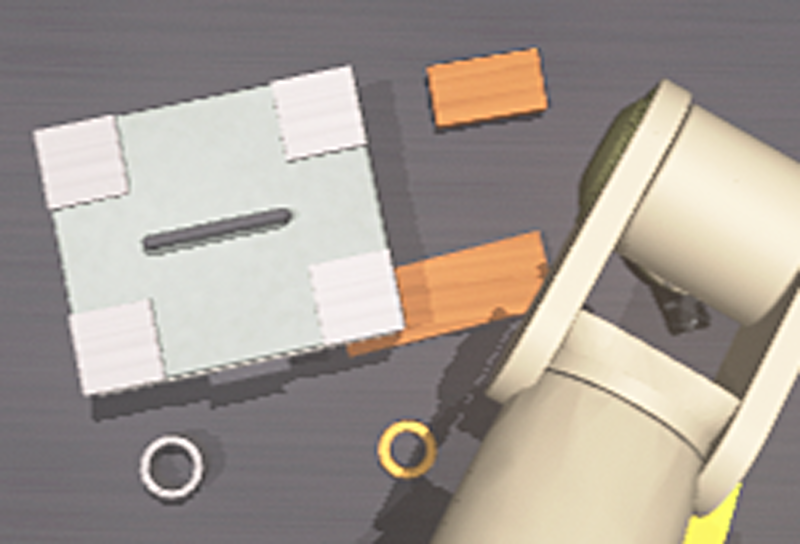

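Clear of the wedge, which stayed put: tip about 33 mm past the foot centre, chest-x about -79 mm. Now over to the plate.

play_rows:
  travel:
    - [-0.6,3,0]
    - [-0.7,3.5,0]
    - [-0.7,3.5,0]
    - [-0.7,3.5,0]
    - [-0.7,3,0]
    - [-0.4,2,-0.8]
    - [-0.2,1.0,-1]
    - [0,0,-1]
    - [0,0,0]
  rotation:
    - [0,0,0]
    - [0,0,0]
    - [0,0,0]
    - [0,0,0]
    - [0,0,0]
    - [0,0,0]
    - [0,0,0]
    - [0,0,0]
    - [0,0,0]
  claw: [0,0,0,0,0,0,0,0,0]

```text
time_s: 7.75
position: [0.4946, 0.0377, 0.124]
tool_rot: [[-0.034, 0.968, 0.249], [0.012, 0.249, -0.968], [-0.999, -0.03, -0.02]]
ft_force: [-0.3, 0.2, -1.0]
grip_width: -0.0002
```

```bash
python3 - <<'E'
from h import *
o=env.observe();print(o['position'],o['ft_force'],o['tool_rot'].round(3).tolist())
cv2.imwrite("pics/w6.png",env.get_image("wrist")[:,:,::-1])
i=env.camera_info("wrist")
xv=np.array([.975,.2221]);yv=np.array([-.2221,.975]);c=np.array([.5518,.1399])
for a,b in((-.1,-.12),(-.04,-.12),(-.04,-.06),(-.1,-.06)): print(proj(i,[*(c+a*xv+b*yv),.095]).round())
E
```

```text
[0.49457412 0.03767941 0.12398452] [-0.29325876  0.16291102 -0.96029421] [[-0.034, 0.968, 0.249], [0.012, 0.249, -0.968], [-0.999, -0.03, -0.02]]
[278. 339.]
[396. 344.]
[407. 228.]
[278. 224.]
```

View pics/w6.png

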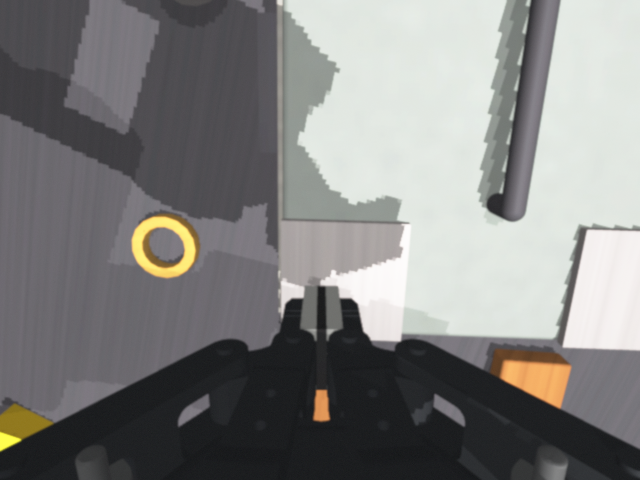

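The projected plate outline, (278,339) to (407,228), matches the picture. I'll correct the tilt and centre, then descend gently.

play_rows:
  travel:
    - [0.9,0,-0.5]
    - [0,0,-0.8]
    - [0,0,-0.5]
    - [0,0,0]
  rotation:
    - [-0.012,-0.034,0]
    - [0,0,0]
    - [0,0,0]
    - [0,0,0]
  claw: [0,0,0,0]

```text
time_s: 8.13
position: [0.5038, 0.0358, 0.1043]
tool_rot: [[-0.003, 0.969, 0.247], [0.0, 0.247, -0.969], [-1.0, -0.003, -0.001]]
ft_force: [-0.2, -1.5, -0.1]
grip_width: -0.0002
```

play_rows:
  travel:
    - [0,0,-0.3]
    - [0,0,-0.3]
    - [0,0,-0.1]
  rotation:
    - [0,0,0]
    - [0,0,0]
    - [0,0,0]
  claw: [0,0,0]

```text
time_s: 8.38
position: [0.5037, 0.0349, 0.0967]
tool_rot: [[-0.004, 0.969, 0.245], [0.001, 0.245, -0.969], [-1.0, -0.004, -0.002]]
ft_force: [0.5, 0.4, -0.8]
grip_width: -0.0001
```

play_rows:
  travel:
    - [0,0,-0.1]
  rotation:
    - [0,0,0]
  claw: [0]

```text
time_s: 8.47
position: [0.5037, 0.0348, 0.0957]
tool_rot: [[-0.004, 0.97, 0.245], [0.001, 0.245, -0.97], [-1.0, -0.004, -0.002]]
ft_force: [0.1, -0.1, -0.8]
grip_width: 0.0001
```

play_rows:
  travel:
    - [0,0,-0.1]
  rotation:
    - [0,0,0]
  claw: [0]

```text
time_s: 8.55
position: [0.5037, 0.0347, 0.0947]
tool_rot: [[-0.004, 0.97, 0.245], [0.001, 0.245, -0.97], [-1.0, -0.004, -0.002]]
ft_force: [0.1, 0.1, -0.1]
grip_width: 0.0003
```

play_rows:
  travel:
    - [0,0,-0.07]
  rotation:
    - [0,0,0]
  claw: [0]

```text
time_s: 8.63
position: [0.5038, 0.0347, 0.0945]
tool_rot: [[-0.004, 0.97, 0.245], [0.001, 0.245, -0.97], [-1.0, -0.004, -0.002]]
ft_force: [-3.2, -0.4, 10.3]
grip_width: -0.0003
```

play_rows:
  travel:
    - [0,0,-0.07]
  rotation:
    - [0,0,0]
  claw: [0]

```text
time_s: 8.72
position: [0.5038, 0.0346, 0.0945]
tool_rot: [[-0.003, 0.97, 0.245], [0.001, 0.245, -0.97], [-1.0, -0.003, -0.001]]
ft_force: [-3.4, 1.1, 8.9]
grip_width: 0.0002
```

play_rows:
  travel:
    - [0,0,-0.13]
  rotation:
    - [0,0,0]
  claw: [0]

```text
time_s: 8.8
position: [0.5038, 0.0346, 0.0944]
tool_rot: [[-0.003, 0.969, 0.245], [0.0, 0.245, -0.969], [-1.0, -0.002, -0.001]]
ft_force: [-5.8, -0.2, 17.4]
grip_width: -0.0005
```

```bash
python3 - <<'E'
from h import *
for k in range(4):
    o=env.observe();print(o['time_s'],o['position'].round(4),o['ft_force'].round(1),np.abs(o['qvel']).max().round(2))
    n=("top","scene","wrist","top")[k]; im=env.get_image(n)[:,:,::-1]
    if n=="scene": cv2.imwrite("pics/s7.png",cv2.resize(im[180:360,240:530],None,fx=2.7,fy=2.7,interpolation=cv2.INTER_CUBIC))
    if n=="wrist": cv2.imwrite("pics/w7.png",im)
E
```

```text
8.8 [0.5038 0.0346 0.0944] [-5.8 -0.2 17.4] 0.99
8.85 [0.5038 0.0346 0.0944] [-4.7  0.3 11.9] 0.1
8.9 [0.5038 0.0346 0.0944] [-4.4 -0.1 11.9] 0.07
8.95 [0.5038 0.0347 0.0944] [-4.7 -0.1 12.3] 0.11
```

View pics/s7.png

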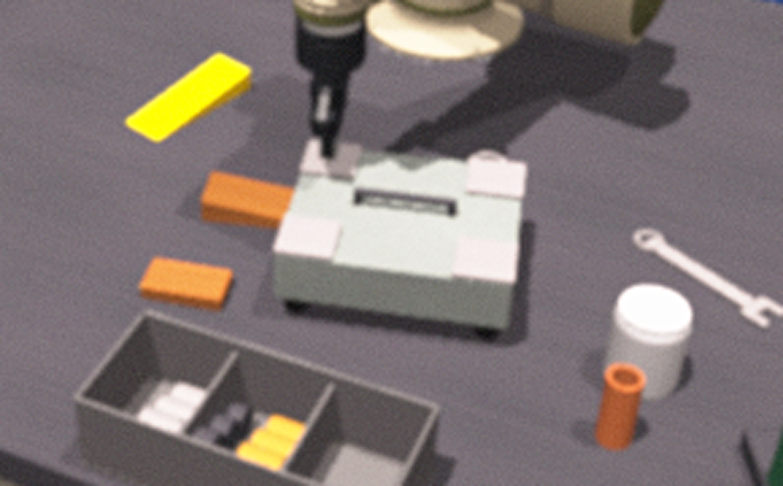

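View pics/w7.png

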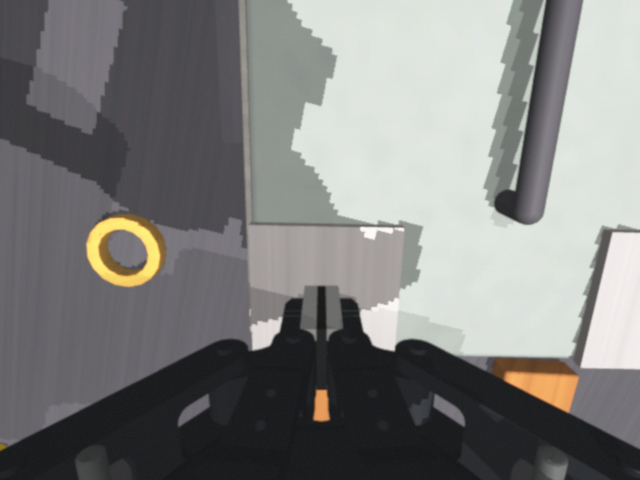

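The fingertips are on the corner plate and the chest is undisturbed. The steady force is only about 12 N, so I'll press a little harder.

play_rows:
  travel:
    - [-0.03,0,-0.18]
  rotation:
    - [0,0,0]
  claw: [0]

```text
time_s: 9.08
position: [0.5038, 0.0346, 0.0943]
tool_rot: [[-0.001, 0.969, 0.245], [-0.0, 0.245, -0.969], [-1.0, -0.001, 0.0]]
ft_force: [-6.1, 0.6, 20.3]
grip_width: 0.0001
```

```bash
python3 - <<'E'
from h import *
for k in range(4):
    o=env.observe();print(o['time_s'],o['position'].round(4),o['ft_force'].round(1),np.abs(o['qvel']).max().round(2))
    im=env.get_image("top")[:,:,::-1]
cv2.imwrite("pics/t8.png",im)
E
```

```text
9.0833 [0.5038 0.0346 0.0943] [-6.1  0.6 20.3] 2.18
9.1333 [0.5038 0.0346 0.0944] [-5.   1.  16.2] 0.13
9.1833 [0.5038 0.0346 0.0944] [-5.   0.7 16.5] 0.12
9.2333 [0.5038 0.0346 0.0944] [-4.5  0.7 16.4] 0.16
```

View pics/t8.png

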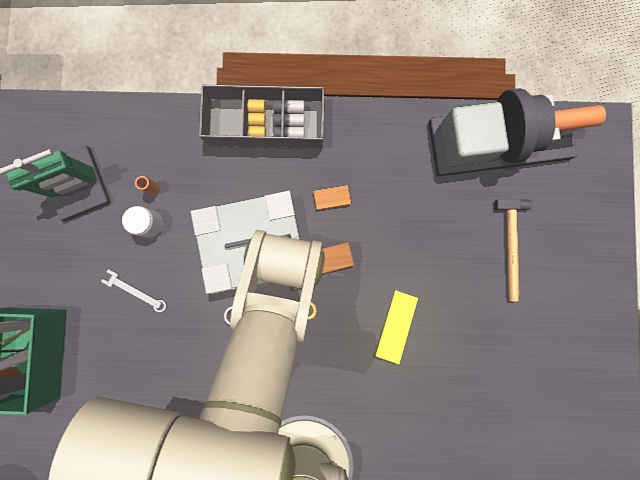

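The press is steady at 16.4 N with the plate at about 94.4 mm, and everything else is where it started. I'm handing in.

```bash
python3 - <<'E'
from rig import env
print(env.close_job()); o=env.observe();print(o['time_s'],o['position'],o['ft_force'])
E
```

```text
the job is handed in; nothing more can be done
None
the job is handed in; nothing more can be done
```

I pushed the brown wedge under the short foot with two fingertips until it was snug, then pressed on the corner plate and handed the job in while still pressing.

- **Wedge:** it slid at about 1 N and firmed up to 8–12 N with almost no further movement. I estimate its thin end is about 33 mm past the foot's centre, inside the 20–55 mm range. That comes from the fingertip position, because the tip itself is hidden under the chest.
- **Press:** the final downward force held steady at about 16.4 N, with a sideways part of about 5 N. My first try settled at only about 12 N, so I pressed slightly harder. The plate measured about 94.4 mm high and moved only about 0.1 mm as the load went from 9 to 16 N, so the chest no longer rocks.
- **Surroundings:** the last top picture showed the chest and the visible bystanders in their starting places; the arm partly hid the coupling and lock nut. The fingers were clear of the wedge.
- **Not measured:** I did not measure the chest's tilt or the load on the foot directly; both are inferred from the plate height and its firmness. The hand-in happened at about 9.2 s and gave no verdict.

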